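# Load a wet painted panel into the carrier and lock it in

## Task

The long little landscape on the wooden panel is still wet: pick it up by its bare side edges and slide it, paint side up, under the lips of the empty bay of the wooden carrier until it is fully home against the back stop. Then swing that bay's turn button fully across behind it so that it cannot slide out. Nothing may touch the wet paint, and the paint bottle, the paint pot and the red tube stay where they are.

Things in the scene. Friction and masses are not known exactly. Their poses are not given: they have to be found in the camera images.
- panel: the loose wet painting: a flat light-wood board 150 mm long (its x), 60 mm wide (its y), 8 mm thick, 38 to 77 g, lying paint side up on the table. Origin at the centre of its underside, z up. It may go into the carrier with either end first; its 60 mm width is gripped across the two bare long sides.
- wet_paint: the wet landscape on the panel's upper face, fixed to the panel: 134 x 44 mm in the middle of the face and 1.5 mm thick, so a bare white border 8 mm wide remains all round. Origin on the panel's upper face at its centre. Must not be touched by anything with more than 0.3 N.
- carrier: wet-panel carrier, fixed to the table: light-wood base 222 (its x) x 204 (y) x 12 mm with dark-wood rails. Origin under its centre, z up; x points from the mouths to the back stop. Two bays side by side: centred at y = +42 mm one that holds a finished picture behind its own closed button (all fixed), at y = -42 mm the empty one (on the right seen along x).
- bay_mouth (a point): middle of the empty bay's mouth, on its floor (12 mm above the table), at x = -51 mm in the carrier. Axes as the carrier's. Each bay is a channel 64 mm wide, 150 mm deep from here to the back stop. In its first 12 mm it flares by 6 mm to each side. In front of the mouth the bare base goes on for 60 mm as a flat apron, level with the floor, on which a half-entered panel can rest.
- bay_home (a point): centre of the empty bay's floor, 12 mm above the table, 75 mm behind the mouth: the panel's origin lies here when it is home. Axes as the carrier's. Along both sides a lip overhangs the channel by 6 mm; its underside is 12 mm above the floor, its top 29 mm above the table (32 mm right at the mouth, where it rises a little). Between the lips the bay is open, 52 mm wide.
- turn_button (a joint): angle (rad) of the empty bay's wooden turn button about its upright pivot. 0 = closed at its stop: the arm points along the carrier's +y across the mouth, 4.5 mm in front of a panel that is home. Grows as it swings out to the front, then outside, up to 2.95; starts at 2.4 to 2.9. At angle a the arm points along (-sin a, cos a) in the carrier's x, y. Stays where left (0.04 N m).
- button_pivot (a point): the button's pivot: at x = -63 mm, y = -88 mm in the carrier's frame, 13 mm above the table (underside of the arm). The arm is 15 mm wide, reaches 47 mm from the pivot and 8 mm behind it, and its top is 24 mm above the table.
- button_knob (a point): top of the brass knob on the button's arm, 50 mm above the table: an upright knob about 14 mm in diameter and 26 mm tall, 40 mm from the pivot. It spins freely on its own screw and can be pinched from above or pushed.
- paint_bottle: loose yellow squeeze bottle with a black cap, 66 mm in diameter, 177 mm tall, standing; origin at the centre of its foot. Bystander.
- paint_pot: loose brown-and-white paint pot, 62 mm in diameter, 58 mm tall; origin at the centre of its foot. Bystander.
- paint_tube_red: loose white and red paint tube lying on the table, 35 x 105 x 22 mm; origin under its centre. Bystander.
There are look-alikes about, which are no part of the job. What is meant by the panel is not blue, and is the smaller of those in its own colour.

How it is judged:
By the outcome, as a careful person would: the job done as asked, in the order asked, and still so for the second after the job is handed in, with the robot touching nothing.
It also fails if it takes over 72 s, if anything falls off the work surface, if the arm or the gripper's body presses on something with over 40 N, if the wrist force passes 120 N, or if a joint passes its speed limit or range.

## Robot

A 6-joint arm with a two-finger parallel gripper is mounted at the origin on the work surface; the furniture and walls round the work are solid. World frame = base frame: x ahead of the robot, y to its left, z up, the work surface at z = 0. Lengths are in m, angles in rad, forces in N, time in s.
With the tool pointing down it reaches from about 0.375 to 0.9 m from the base axis. Payload 3.1 kg.
Tool frame: the origin (TCP) lies midway between the tips of the shut fingers; the grasp point (between the pads) lies 19 mm behind it; z points along the fingers, y is the line along which they close (so a half turn about z gives the same grasp; the last joint's range is limited). The gripper opens to 87 mm and grips with 3 to 60 N. Pads are 19 mm wide; open, the fingers measure 117 mm over their backs; the gripper's body (75 mm by 190 mm) begins 51 mm behind the grasp point.
Start: joints at [-1.482, 0.527, 1.433, -0, 1.181, -0.178], TCP at [0.165, -0.603, 0.223] pointing down, gripper open.
Joint ranges: [-3.08, 3.08], [-0.75, 2.2], [0.22, 2.44], [-1.43, 4.57], [0, 2.65], [-2.85, 2.85]. Speed limits (rad/s): [2.79, 2.79, 3.14, 3.14, 3.14, 3.14].

## Interface

Orientations are given as a rotation vector (axis times angle).
In Python, from workcell import env gives the robot as it stands. The module is installed in compiled form; this text tells all that it offers.
- The arm moves only by the tool drive_tool, never from a script. Its argument "rows" is a list of rows, each a list of 7 numbers: the shift along the tool's x, y, z in units of 0.025 m (1.0 is 0.025 m), then the turn, a rotation vector about the tool's x, y, z in units of 0.12 rad (1.0 is 0.12 rad), then the opening, from 0 (shut) to 1 (fully open). A call has 1 to 12 rows; each row shifts and turns the commanded pose from where the row before left it, along the tool's axes as they then stand; what a row does not reach is not made up. A row lasts 1/12 s, in which the tool goes at most 41.7 mm and 7.16 degrees, less where a joint would pass 70% of its speed; a pose out of reach is approached as far as the arm can. A call with a number of a shift or a turn outside -1 to 1 is refused whole. A call with a gripper value outside its range is refused whole. The fingers move at their own pace and stop on an object; "squeeze" is the grip in N (left out, the last holds). Time passes only in rows, so rows that do not move let the fingers close. It gives the time, the measured TCP pose, the force, the opening and the grip force at its end, in the units of the state.
- env.get_obs(): the state, without advancing time (a new reading comes with each control period).
- env.snapshot(name): name is "scene" or "top" or "wrist"; returns the picture (420x560x3 uint8, blue, green, red); there is no depth.
- env.camera_model(name): a dict with "intrinsics" (3x3 intrinsics, pixels), "R" (3x3) and "t" (3): a world point X has camera coordinates R X + t; the wrist camera has in their place "hand_eye" (4x4, takes a point from camera to tool coordinates, whose origin is the TCP and whose axes are the flange's). Camera axes: x right, y down, z forward; pixel columns grow to the right and rows downward; lengths in m; the calibration is good to about 2 mm. A picture is of the moment at which its call begins: read the wrist's pose just before it. camera_model takes no time and is no camera call.
- env.close_job(): hands the job in; it is judged then, once.
Trained networks look in the newest picture that a camera, given by its name, has taken for a name from the list of things; names that differ only in an ending like _2 or _b are one class to them, and where a whole thing is asked for, a point or a joint stands for the part that bears it (a point fixed in the world has none). Each returns a list of dicts, best first, with "conf" (0 to 1); they miss things now and then, are a little off and sometimes report something else, mostly with a low value. They report only what shows in the picture. A call takes as long as a camera call. They do not tell look-alikes from the thing itself.
- env.trace(camera, name): "region" (420x560 bool, what is visible of it) and "bbox" ([left, top, right, bottom] in pixels, round what is visible of it).
- env.tip_of(camera, name): "pixel" ([column, row] in pixels: a listed point, or the origin of a listed thing).
The state is a dict: "time": time; "joint_pos": joint angles; "joint_velocities": joint speeds; "tau": joint torques, N m; "ee_pos": TCP position; "eef_rot": TCP orientation; "contact_force": force on the tool from outside, world axes, zero at the start; "moment": the same for the moment, N m; "width": finger opening in m; "grip_force": force on a finger pad.
Only numpy, scipy, OpenCV 4.12 (cv2) and the standard library are available. Lean on these libraries where they do the work, as an engineer would, in place of code of your own. Each camera call takes 0.05 s, during which the arm holds its last target. There are 200 camera calls.

## Working session

There is one attempt and no reset: what is moved stays moved. The work goes in short steps, Python scripts to look and compute and a tool call to move; the robot and the scene stay as the last step left them, time stands still between calls to the robot, and variables do not carry over. Pictures are saved under pics/ and viewed, at most 12 in all, crops included, and the job is handed in when it is done.

Besides the shell and the picture viewer there is one more tool, called after ">>>" as name([rows], argument=value, ...), one row to a line, values as JSON. drive_tool: Moves the arm, as the interface text tells. Shifts and turns lie within -1 to 1; 1 stands for 0.025 m of shift or 0.12 rad of turn. Its arguments: {"type":"object","properties":{"rows":{"type":"array","items":{"type":"array","items":{"type":"number","minimum":-1,"maximum":1}}},"squeeze":{"type":"number"}},"required":["rows"]}

```bash
mkdir -p pics
cat > h.py <<'E'
import numpy as np, cv2
from scipy.spatial.transform import Rotation as Ro
from workcell import env
def ray(cam,px,z,obs=None):
    m=env.camera_model(cam);K=np.array(m["intrinsics"])
    d=np.linalg.inv(K)@np.array([px[0],px[1],1.])
    if cam=="wrist":
        H=np.array(m["hand_eye"]);R=Ro.from_rotvec(obs["eef_rot"]).as_matrix()
        o=R@H[:3,3]+obs["ee_pos"];d=R@H[:3,:3]@d
    else:
        R=np.array(m["R"]);o=-R.T@np.array(m["t"]);d=R.T@d
    return o+d*(z-o[2])/d[2]
def proj(cam,X,obs=None):
    m=env.camera_model(cam);K=np.array(m["intrinsics"])
    if cam=="wrist":
        H=np.array(m["hand_eye"]);R=Ro.from_rotvec(obs["eef_rot"]).as_matrix()
        c=H[:3,:3].T@(R.T@(np.array(X)-obs["ee_pos"])-H[:3,3])
    else: c=np.array(m["R"])@X+np.array(m["t"])
    p=K@c;return p[:2]/p[2]
E
python3 - <<'E'
from h import *
o=env.get_obs();print({k:np.round(v,3) for k,v in o.items()})
Z=dict(panel=0,wet_paint=.008,carrier=0,bay_mouth=.012,bay_home=.012,button_pivot=.013,button_knob=.05,paint_bottle=0,paint_pot=0,paint_tube_red=0)
ims=[]
for c in("top","scene"):
    im=env.snapshot(c);cv2.imwrite(f"pics/{c}0.png",im)
    for n,z in Z.items():
        for r in env.tip_of(c,n)[:4]:
            print(c,n,round(r["conf"],2),np.round(r["pixel"]),np.round(ray(c,r["pixel"],z),3))
    for r in env.trace(c,"panel")[:4]:
        g=r["region"].astype(np.uint8);cs,_=cv2.findContours(g,0,2);k=max(cs,key=cv2.contourArea)
        W=np.array([ray(c,p[0],.008)[:2] for p in k],np.float32)
        print("panel",c,round(r["conf"],2),r["bbox"],cv2.minAreaRect(W*1000))
E
```

```text
{'time': np.float64(0.0), 'joint_pos': array([-1.482,  0.528,  1.434, -0.   ,  1.181, -0.179]), 'joint_velocities': array([ 0.   , -0.   ,  0.001, -0.002,  0.   ,  0.   ]), 'tau': array([-1.0000e-03, -4.4005e+01, -1.7659e+01,  6.3000e-02,  5.8000e-02,
       -0.0000e+00]), 'ee_pos': array([ 0.165, -0.602,  0.222]), 'eef_rot': array([-3.112, -0.418, -0.   ]), 'contact_force': array([-0.28 ,  0.168, -0.011]), 'moment': array([ 0.041, -0.055,  0.016]), 'grip_force': np.float64(0.0), 'width': np.float64(0.088)}
top panel 0.89 [412. 207.] [ 0.618 -0.442  0.   ]
top panel 0.8 [291. 245.] [ 0.493 -0.051  0.   ]
top panel 0.72 [317. 150.] [ 0.801 -0.132  0.   ]
top wet_paint 0.97 [317. 146.] [ 0.812 -0.131  0.008]
top wet_paint 0.91 [417. 208.] [ 0.616 -0.455  0.008]
top wet_paint 0.85 [292. 244.] [ 0.493 -0.054  0.008]
top carrier 0.73 [205. 192.] [0.658 0.225 0.   ]
top bay_mouth 0.88 [225. 183.] [0.686 0.161 0.012]
top bay_home 0.85 [206. 176.] [0.708 0.222 0.012]
top button_pivot 0.6 [238. 178.] [0.702 0.122 0.013]
top button_knob 0.65 [245. 172.] [0.712 0.098 0.05 ]
top button_knob 0.39
[... 1496 characters left out ...]
.68 [226. 213.] [0.711 0.087 0.05 ]
scene paint_bottle 0.62 [384. 211.] [ 0.405 -0.281  0.   ]
scene paint_bottle 0.57 [204. 255.] [0.665 0.22  0.   ]
scene paint_pot 0.8 [145. 328.] [0.565 0.462 0.   ]
scene paint_tube_red 0.88 [298. 307.] [0.362 0.231 0.   ]
panel scene 0.95 [307.5, 214.8, 335.6, 248.7] ((491.107666015625, -50.6629638671875), (63.87396240234375, 168.08924865722656), 34.72147750854492)
panel scene 0.83 [223.7, 176.9, 272.7, 205.3] ((816.2777099609375, -128.23016357421875), (87.0122299194336, 213.889892578125), 7.614285945892334)
panel scene 0.74 [328.6, 173.3, 369.8, 179.7] ((618.026611328125, -441.71539306640625), (152.60939025878906, 85.20037841796875), 48.19103240966797)
```

View pics/top0.png

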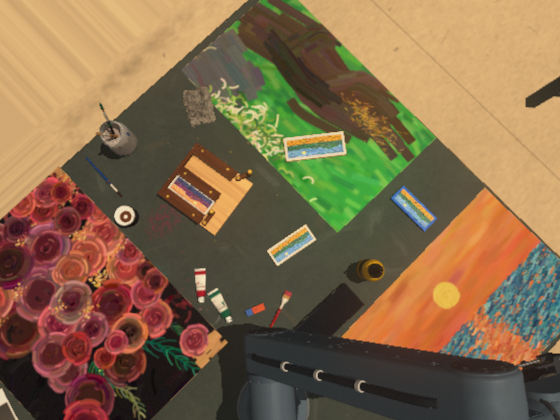

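View pics/scene0.png

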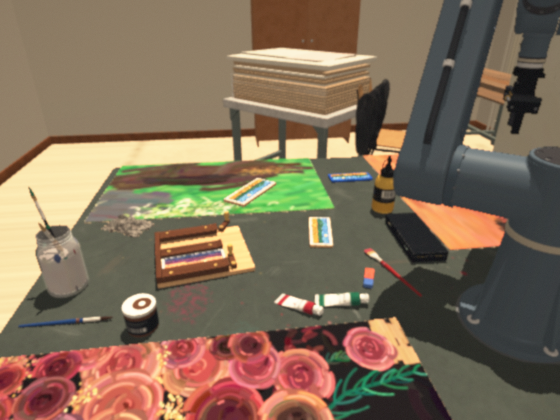

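The wanted panel is the white-bordered one at top pixel (291,245), about 150 x 60 mm, roughly at (0.492, -0.050) with its long axis at -55°. The one at (315,147) is too large and the one at (413,208) is blue. The carrier's mouths face lower right in the top view, with the empty bay at (206..225, 176..183) and the button at (245,172). I'll raise the arm, turn it and go to a viewing pose.

>>> drive_tool([
  [0, 0, -0.6, 0, 0, -1, 1],
  [0, 0, -0.6, 0, 0, -1, 1],
  [0, 0, -0.6, 0, 0, -1, 1],
  [0, 0, -0.6, 0, 0, -1, 1],
  [0, 0, -0.6, 0, 0, -1, 1],
  [0, 0, -0.6, 0, 0, -1, 1],
  [0, 0, -0.6, 0, 0, -1, 1],
  [0, 0, -0.6, 0, 0, -1, 1],
  [0, 0, -0.6, 0, 0, -1, 1],
  [0, 0, -0.6, 0, 0, -1, 1],
  [0, 0, -0.6, 0, 0, -1, 1],
  [0, 0, -0.6, 0, 0, -1, 1],
])

```text
time: 2.2
ee_pos: [0.1648, -0.6026, 0.4033]
eef_rot: [-2.058, -2.373, -0.0]
contact_force: [0.8, -0.4, 0.8]
width: 0.0869
grip_force: 0.0
```

>>> drive_tool([
  [0, 0, 0, 0, 0, -1, 1],
  [0, 0, 0, 0, 0, -1, 1],
  [0, 0, 0, 0, 0, -1, 1],
  [0, 0, 0, 0, 0, -1, 1],
  [0.45, 1, 0, 0, 0, 0, 1],
  [0.45, 1, 0, 0, 0, 0, 1],
  [0.45, 1, 0, 0, 0, 0, 1],
  [0.45, 1, 0, 0, 0, 0, 1],
  [0.45, 1, 0, 0, 0, 0, 1],
  [0.45, 1, 0, 0, 0, 0, 1],
  [0.45, 1, 0, 0, 0, 0, 1],
  [0.45, 1, 0, 0, 0, 0, 1],
])

```text
time: 3.2
ee_pos: [0.2765, -0.4125, 0.4026]
eef_rot: [1.444, 2.79, -0.0]
contact_force: [0.1, -0.2, 0.3]
width: 0.0871
grip_force: 0.0
```

>>> drive_tool([
  [0.45, 1, 0, 0, 0, 0, 1],
  [0.45, 1, 0, 0, 0, 0, 1],
  [0.45, 1, 0, 0, 0, 0, 1],
  [0.45, 1, 0, 0, 0, 0, 1],
  [0.45, 1, 0, 0, 0, 0, 1],
  [0.45, 1, 0, 0, 0, 0, 1],
  [0.45, 1, 0, 0, 0, 0, 1],
  [0.45, 1, 0, 0, 0, 0, 1],
  [0.45, 1, 0, 0, 0, 0, 1],
  [0.45, 1, 0, 0, 0, 0, 1],
  [0.45, 1, 0, 0, 0, 0, 1],
  [0.45, 1, 0, 0, 0, 0, 1],
])

```text
time: 4.2
ee_pos: [0.4433, -0.129, 0.4028]
eef_rot: [1.443, 2.79, -0.0]
contact_force: [0.3, -0.2, -0.7]
width: 0.087
grip_force: 0.0
```

>>> drive_tool([
  [0.45, 1, 0, 0, 0, 0, 1],
  [0.45, 1, 0, 0, 0, 0, 1],
  [0.45, 1, 0, 0, 0, 0, 1],
  [0.45, 1, 0, 0, 0, 0, 1],
  [0.45, 1, 0, 0, 0, 0, 1],
  [0.45, 1, 0, 0, 0, 0, 1],
  [0.45, 1, 0, 0, 0, 0, 1],
  [0.45, 1, 0, 0, 0, 0, 1],
  [0.45, 1, 0, 0, 0, 0, 1],
  [0, 0, 0, 0, 0, 0, 1],
  [0, 0, 0, 0, 0, 0, 1],
  [0, 0, 0, 0, 0, 0, 1],
])

```text
time: 5.2
ee_pos: [0.5676, 0.082, 0.4023]
eef_rot: [-1.443, -2.79, 0.002]
contact_force: [0.2, -0.8, 0.4]
width: 0.0868
grip_force: 0.0
```

Run:
```python
from h import *
o=env.get_obs();print(o["time"],o["ee_pos"],o["eef_rot"],o["joint_pos"])
im=env.snapshot("wrist");cv2.imwrite("pics/w1.png",im)
print(np.round(env.camera_model("wrist")["hand_eye"],3))
Z=dict(panel=0,wet_paint=.008,carrier=0,bay_mouth=.012,bay_home=.012,button_pivot=.013,button_knob=.05)
for n,z in Z.items():
    for r in env.tip_of("wrist",n)[:3]:
        print(n,round(r["conf"],2),np.round(r["pixel"]),np.round(ray("wrist",r["pixel"],z,o),4))
for r in env.trace("wrist","panel")[:4]:
    cs,_=cv2.findContours(r["region"].astype(np.uint8),0,2);k=max(cs,key=cv2.contourArea)
    W=np.array([ray("wrist",p[0],.008,o)[:2] for p in k],np.float32)
    print("panel",round(r["conf"],2),r["bbox"],cv2.minAreaRect(W*1000))
```

```text
5.2 [0.56759751 0.08199627 0.40231412] [-1.44280343e+00 -2.79007856e+00  1.59520290e-03] [-5.09305410e-02  3.03024156e-01  1.30250648e+00 -7.02615258e-04
  1.53697213e+00 -6.67204680e-01]
[[-0.001 -0.954 -0.299  0.081]
 [ 1.    -0.001 -0.    -0.   ]
 [-0.    -0.299  0.954 -0.163]
 [ 0.     0.     0.     1.   ]]
panel 0.8 [320. 316.] [ 0.8147 -0.1308  0.    ]
panel 0.75 [156. 372.] [ 0.6166 -0.4389  0.    ]
panel 0.69 [202. 192.] [ 0.4919 -0.0489  0.    ]
wet_paint 0.77 [158. 377.] [ 0.6232 -0.4399  0.008 ]
wet_paint 0.61 [319. 318.] [ 0.8113 -0.1308  0.008 ]
wet_paint 0.59 [198. 193.] [ 0.4875 -0.0509  0.008 ]
carrier 0.65 [376. 118.] [0.6607 0.224  0.    ]
bay_mouth 0.59 [358. 159.] [0.6749 0.1552 0.012 ]
bay_home 0.61 [399. 140.] [0.7105 0.2174 0.012 ]
button_pivot 0.83 [354. 186.] [0.6979 0.1142 0.013 ]
button_pivot 0.56 [359. 214.] [0.7365 0.081  0.013 ]
panel 0.81 [180.1, 151.6, 222.2, 235.5] ((492.6679992675781, -52.00587463378906), (63.28082275390625, 148.9052276611328), 35.720088958740234)
panel 0.57 [148.7, 359.1, 191.4, 375.2] ((628.195068359375, -405.7065124511719), (85.58041381835938, 40.65455627441406), 35.32444763183594)
panel 0.56 [282.4, 268.9, 362.9, 359.5] ((820.694091796875, -179.6575927734375), (81.86670684814453, 94.22691345214844), 7.531405925750732)
```

View pics/w1.png

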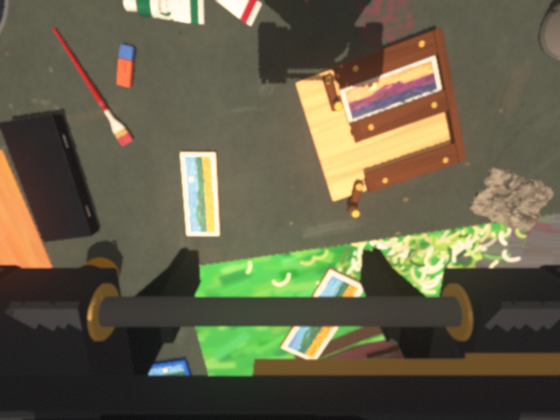

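The picture shows the panel at (200,194). The carrier's base front corners are near (297,84) and (333,201), the button pivot near (361,186) and its knob near (356,210). The finished bay's button is on the outer side, so the middle is clear. Next I'll fit the carrier pose and check it with an overlay.

```bash
cat > fit.py <<'E'
from h import *
from scipy.optimize import least_squares
def c2w(p,P):
    c,s=np.cos(p[2]),np.sin(p[2]);P=np.atleast_2d(P)
    return np.c_[p[0]+c*P[:,0]-s*P[:,1],p[1]+s*P[:,0]+c*P[:,1],P[:,2]]
def fitp(obs,pts,pix):
    f=lambda p:np.ravel([proj("wrist",X,obs) for X in c2w(p,pts)]-np.array(pix))
    return least_squares(f,[.66,.21,1.0],loss="soft_l1")
E
python3 - <<'E'
from fit import *
o=env.get_obs();im=cv2.imread("pics/w1.png")
pts=[[-.111,.102,.012],[-.111,-.102,.012],[-.051,-.042,.012],[.024,-.042,.012],[-.063,-.088,.013]]
r=fitp(o,pts,[[297,84],[333,201],[358,159],[399,140],[356,186]])
print(r.x,np.degrees(r.x[2]),r.fun.round(1))
S=4;x0,y0=280,20
big=cv2.resize(im[y0:y0+150,x0:x0+200],None,fx=S,fy=S,interpolation=cv2.INTER_CUBIC)
def line(A,col):
    q=np.array([(proj("wrist",X,o)-[x0,y0]+.5)*S for X in c2w(r.x,A)],np.int32);cv2.polylines(big,[q],True,col,1)
line([[-.111,.102,.012],[-.111,-.102,.012],[.111,-.102,.012],[.111,.102,.012]],(0,255,0))
line([[-.051,-.068,.032],[.099,-.068,.029],[.099,-.016,.029],[-.051,-.016,.032]],(255,0,255))
line([[-.051,-.074,.012],[.099,-.074,.012],[.099,-.010,.012],[-.051,-.010,.012]],(255,255,0))
cv2.imwrite("pics/w1o.png",big)
E
```

```text
[0.66927185 0.22099003 0.9502591 ] 54.4458361052409 [-1.4 -0.7 -0.2  1.  -0.9 -1.1  2.3  2.8  1.6 -0.2]
```

View pics/w1o.png

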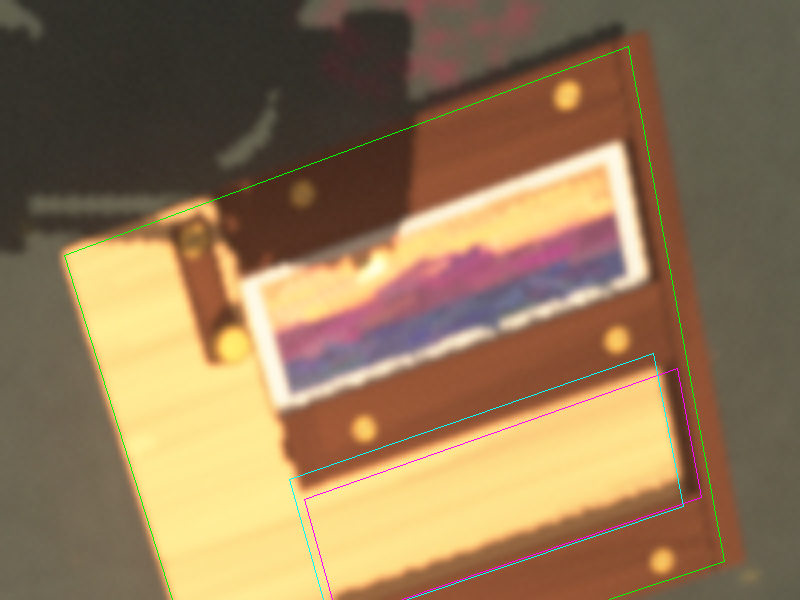

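>>> drive_tool([
  [0.03, 0.86, 1, 0, 0, 0, 1],
  [0.03, 0.86, 1, 0, 0, 0, 1],
  [0.03, 0.86, 1, 0, 0, 0, 1],
  [0.03, 0.86, 1, 0, 0, 0, 1],
  [0.03, 0.86, 1, 0, 0, 0, 1],
  [0, 0, 1, 0, 0, 1, 1],
  [0, 0, 1, 0, 0, 1, 1],
  [0, 0, 0.2, 0, 0, 1, 1],
  [0, 0, 0, 0, 0, 1, 1],
  [0, 0, 0, 0, 0, 1, 1],
  [0, 0, 0, 0, 0, 1, 1],
  [0, 0, 0, 0, 0, 1, 1],
])

```text
time: 6.65
ee_pos: [0.6537, 0.1474, 0.2223]
eef_rot: [-2.462, -1.952, 0.0]
contact_force: [-0.8, -0.1, -1.2]
width: 0.0868
grip_force: 0.0
```

>>> drive_tool([
  [0, 0, 0, 0, 0, 1, 1],
  [0, 0, 0, 0, 0, 1, 1],
  [0, 0, 0, 0, 0, 1, 1],
  [0, 0, 0, 0, 0, 0.3, 1],
  [0, 0, 0, 0, 0, 0, 1],
  [0, 0, 0, 0, 0, 0, 1],
  [0, 0, 0, 0, 0, 0, 1],
])

```text
time: 7.23
ee_pos: [0.6536, 0.1474, 0.2225]
eef_rot: [-2.793, -1.439, 0.0]
contact_force: [0.4, -0.7, 0.0]
width: 0.0869
grip_force: 0.0
```

Run:
```python
from fit import *
import pickle
o=env.get_obs();print(o["time"],o["ee_pos"],o["eef_rot"],o["joint_pos"])
im=env.snapshot("wrist");cv2.imwrite("pics/w2.png",im);pickle.dump(o,open("o2.pkl","wb"))
for n,z in dict(carrier=0,bay_mouth=.012,bay_home=.012,button_pivot=.013,button_knob=.05).items():
    for r in env.tip_of("wrist",n)[:3]:
        print(n,round(r["conf"],2),np.round(r["pixel"],1),np.round(ray("wrist",r["pixel"],z,o),4))
cv2.imwrite("pics/w2b.png",cv2.resize(im[:300],None,fx=1.428,fy=1.428*1.3,interpolation=cv2.INTER_CUBIC))
```

```text
7.2333 [0.65363426 0.1474218  0.22252298] [-2.79252533e+00 -1.43915751e+00  1.10679921e-04] [5.54019457e-02 5.90059631e-01 1.31048956e+00 5.28150050e-06
 1.24112288e+00 6.74475696e-01]
carrier 0.89 [251.7 117. ] [0.6699 0.2222 0.    ]
bay_mouth 0.95 [287.8 167.2] [0.6712 0.1544 0.012 ]
bay_home 0.86 [284.9  99. ] [0.7108 0.2162 0.012 ]
bay_home 0.28 [288.8 167.4] [0.672  0.1536 0.012 ]
button_pivot 0.76 [325.1 177.5] [0.6991 0.1202 0.013 ]
button_pivot 0.64 [366.2 203.6] [0.7212 0.0664 0.013 ]
button_knob 0.65 [363.6 205.7] [0.7159 0.0806 0.05  ]
```

View pics/w2.png

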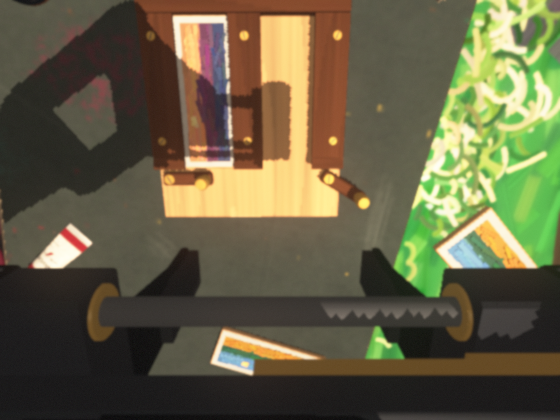

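The view is nearly aligned with the carrier. The base front edge is at row ~217 between columns 164 and 338, the bay lips are at columns ~262 and ~312, and the pivot is at (328,178) with the knob at (363,202). I'll fit sub-pixel edges.

Run:
```python
from fit import *
import pickle
o=pickle.load(open("o2.pkl","rb"));im=cv2.imread("pics/w2.png").astype(float)
g=cv2.GaussianBlur(im,(0,0),.8).sum(2)
def edge(v,a,b,sg):  # strongest signed step
    d=sg*np.gradient(v)[a:b];i=d.argmax()
    if 0<i<len(d)-1:
        y0,y1,y2=d[i-1:i+2];return a+i+.5*(y0-y2)/(y0-2*y1+y2)
    return np.nan
front=[(c,edge(g[:,c],208,226,-1)) for c in range(172,332,8)]
L=[(edge(g[r],252,270,1),r) for r in range(30,160,6)]
Rr=[(edge(g[r],303,320,-1),r) for r in range(30,160,6)]
bl=[(edge(g[r],156,172,1),r) for r in range(195,214,3)]
br=[(edge(g[r],330,346,-1),r) for r in range(195,214,3)]
for n,e in dict(front=front,L=L,R=Rr,bl=bl,br=br).items(): print(n,np.round(np.array(e)[::4],1).tolist())
w2c=lambda p,W:((lambda d:np.c_[np.cos(p[2])*d[:,0]+np.sin(p[2])*d[:,1],-np.sin(p[2])*d[:,0]+np.cos(p[2])*d[:,1]])(W[:,:2]-p[:2]))
W=lambda e,z:np.array([ray("wrist",q,z,o) for q in e if np.isfinite(q).all()])
A=[(W(front,.012),0,-.111),(W(L,.024),1,-.016),(W(Rr,.024),1,-.068),(W(bl,.012),1,.102),(W(br,.012),1,-.102)]
f=lambda p:np.concatenate([(w2c(p,w)[:,i]-v)*1000 for w,i,v in A])
r=least_squares(f,[.669,.221,.95],loss="soft_l1")
print(r.x,np.degrees(r.x[2]))
for w,i,v in A:
    e=(w2c(r.x,w)[:,i]-v)*1000;print(np.round([np.median(e),e[0],e[-1]],1))
for n,P in dict(mouth=[-.051,-.042,.012],home=[.024,-.042,.012],piv=[-.063,-.088,.024]).items():
    X=c2w(r.x,P)[0];print(n,X.round(4),proj("wrist",X,o).round(1))
k=ray("wrist",[363,203],.05,o);print("knob",k,w2c(r.x,k[None]))
tx=2*np.arctan2(o["eef_rot"][1],o["eef_rot"][0]);print("toolx",np.degrees(tx)%360)
np.save("carr.npy",r.x)
```

```text
front [[172.0, 216.6], [204.0, 216.6], [236.0, 216.8], [268.0, 216.3], [300.0, 216.3]]
L [[259.9, 30.0], [260.2, 54.0], [260.8, 78.0], [261.4, 102.0], [262.0, 126.0], [262.3, 150.0]]
R [[308.9, 30.0], [308.5, 54.0], [307.6, 78.0], [307.1, 102.0], [307.2, 126.0], [306.7, 150.0]]
bl [[162.6, 195.0], [164.0, 207.0]]
br [[338.2, 195.0], [337.5, 207.0]]
[0.66493946 0.22299937 0.96529436] 55.307292735995446
[-0.1  1.2 -1.1]
[-1.1 -1.7 -0.4]
[3.2 2.5 4.6]
[-0.5 -0.5 -0.3]
[-0.4 -0.5 -0.1]
mouth [0.6704 0.1572 0.012 ] [285.9 165.7]
home [0.7131 0.2188 0.012 ] [285.2  95.5]
piv [0.7014 0.1211 0.024 ] [327.7 177.7]
knob [0.7169102  0.08352391 0.05      ] [[-0.08509858 -0.12211712]]
toolx 54.52958892291548
```

>>> drive_tool([
  [-0.904, 0.105, 0, 0, 0, 0, 1],
  [-0.904, 0.105, 0, 0, 0, 0, 1],
  [-0.904, 0.105, 0, 0, 0, 0, 1],
  [-0.904, 0.105, 0, 0, 0, 0, 1],
  [-0.904, 0.105, 0, 0, 0, 0, 1],
  [-0.904, 0.105, 0, 0, 0, 0, 1],
  [-0.904, 0.105, 0, 0, 0, 0, 1],
  [-0.904, 0.105, 0, 0, 0, 0, 1],
  [-0.904, 0.105, 0, 0, 0, 0, 1],
  [-0.904, 0.105, 0, 0, 0, 0, 1],
  [-0.904, 0.105, 0, 0, 0, 0, 1],
  [-0.904, 0.105, 0, 0, 0, 0, 1],
])

```text
time: 8.53
ee_pos: [0.5212, -0.0925, 0.2228]
eef_rot: [2.793, 1.438, 0.001]
contact_force: [-0.8, -0.3, -0.3]
width: 0.0874
grip_force: 0.0
```

>>> drive_tool([
  [0, 0, 0.5, 0, 0, -1, 1],
  [0, 0, 0.5, 0, 0, -1, 1],
  [0, 0, 0.5, 0, 0, -1, 1],
  [0, 0, 0.5, 0, 0, -1, 1],
  [0, 0, 0.5, 0, 0, -1, 1],
  [0, 0, 0.5, 0, 0, -1, 1],
  [0, 0, 0.5, 0, 0, -1, 1],
  [0, 0, 0.5, 0, 0, -1, 1],
  [0, 0, 0.5, 0, 0, -1, 1],
  [0, 0, 0.4, 0, 0, -1, 1],
  [0, 0, 0, 0, 0, -0.33, 1],
  [0, 0, 0, 0, 0, 0, 1],
])

```text
time: 9.53
ee_pos: [0.5215, -0.0915, 0.0995]
eef_rot: [-1.437, -2.792, 0.0]
contact_force: [0.4, 0.7, -0.1]
width: 0.0871
grip_force: 0.0
```

Run:
```python
from h import *
o=env.get_obs();print(o["time"],o["ee_pos"],np.degrees(2*np.arctan2(o["eef_rot"][1],o["eef_rot"][0]))%360)
im=env.snapshot("wrist");cv2.imwrite("pics/w3.png",im)
for r in env.trace("wrist","panel")[:3]:
    cs,_=cv2.findContours(r["region"].astype(np.uint8),0,2);k=max(cs,key=cv2.contourArea)
    W=np.array([ray("wrist",p[0],.008,o)[:2] for p in k],np.float32)
    print("panel",round(r["conf"],2),r["bbox"],cv2.minAreaRect(W*1000))
```

```text
9.5333 [ 0.5214617  -0.09147556  0.09945607] 125.54096428021981
panel 0.88 [238.2, 43.4, 324.1, 245.0] ((492.6940612792969, -52.449851989746094), (59.901451110839844, 150.2974853515625), 34.693870544433594)
```

View pics/w3.png

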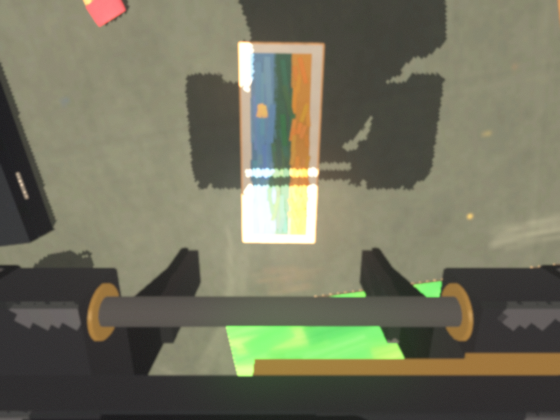

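The panel is centred between the fingers, spanning columns 240–322 and rows 43–244, with its near end right for the grip. I'll go down and grip.

>>> drive_tool([
  [0, 0, 1, 0, 0, 0.12, 1],
  [0, 0, 1, 0, 0, 0, 1],
  [0, 0, 1, 0, 0, 0, 1],
  [0, 0, 0.5, 0, 0, 0, 1],
  [0, 0, 0.3, 0, 0, 0, 1],
  [0, 0, 0.08, 0, 0, 0, 1],
  [0, 0, 0, 0, 0, 0, 1],
  [0, 0, 0, 0, 0, 0, 1],
])

```text
time: 10.3
ee_pos: [0.5225, -0.0918, 0.0039]
eef_rot: [1.458, 2.781, 0.0]
contact_force: [-0.9, -0.9, 0.6]
width: 0.0867
grip_force: 0.0
```

>>> drive_tool([
  [0, 0, 0, 0, 0, 0, 0.5],
  [0, 0, 0, 0, 0, 0, 0.5],
  [0, 0, 0, 0, 0, 0, 0.5],
  [0, 0, 0, 0, 0, 0, 0.5],
  [0, 0, 0, 0, 0, 0, 0.5],
  [0, 0, 0, 0, 0, 0, 0.5],
  [0, 0, 0, 0, 0, 0, 0.5],
], squeeze=30)

```text
time: 10.88
ee_pos: [0.5218, -0.0916, 0.0033]
eef_rot: [1.458, 2.782, -0.0]
contact_force: [-0.1, -0.3, 2.9]
width: 0.0594
grip_force: 30.0
```

>>> drive_tool([
  [0, 0, -0.4, 0, 0, 0, 0.5],
  [0, 0, -0.8, 0, 0, 0, 0.5],
  [0, 0, -0.8, 0, 0, 0, 0.5],
  [0, 0, -0.6, 0, 0, 0, 0.5],
  [0.464, 0.858, 0, 0, 0, 0, 0.5],
  [0.464, 0.858, 0, 0, 0, 0, 0.5],
  [0.464, 0.858, 0, 0, 0, 0, 0.5],
  [0.464, 0.858, 0, 0, 0, 0, 0.5],
  [0.464, 0.858, 0, 0, 0, 0, 0.5],
  [0.464, 0.858, 0, 0, 0, 0, 0.5],
  [0, 0, 0, 0, 0, 0.5, 0.5],
])

```text
time: 11.8
ee_pos: [0.59, 0.0426, 0.0688]
eef_rot: [1.537, 2.737, 0.004]
contact_force: [1.3, -0.8, -0.5]
width: 0.0593
grip_force: 30.0
```

>>> drive_tool([
  [0, 0, 0, 0, 0, 0.8, 0.5],
  [0, 0, 0, 0, 0, 0.9, 0.5],
  [0, 0, 0, 0, 0, 0.9, 0.5],
  [0, 0, 0, 0, 0, 0.9, 0.5],
  [0, 0, 0, 0, 0, 0.9, 0.5],
  [0, 0, 0, 0, 0, 0.9, 0.5],
  [0, 0, 0, 0, 0, 0.9, 0.5],
  [0, 0, 0, 0, 0, 0.9, 0.5],
  [0, 0, 0, 0, 0, 0.9, 0.5],
  [0, 0, 0, 0, 0, 0.9, 0.5],
  [0, 0, 0, 0, 0, 0.7, 0.5],
  [0, 0, 0, 0, 0, 0, 0.5],
])

```text
time: 12.8
ee_pos: [0.5877, 0.039, 0.0684]
eef_rot: [-2.785, -1.454, 0.0]
contact_force: [-0.3, 0.8, -0.5]
width: 0.0597
grip_force: 30.0
```

Run:
```python
from fit import *
import pickle
o=env.get_obs();print(o["time"],o["ee_pos"],np.degrees(2*np.arctan2(o["eef_rot"][1],o["eef_rot"][0]))%360,o["grip_force"],o["width"],o["joint_pos"])
im=env.snapshot("wrist");cv2.imwrite("pics/w4.png",im);pickle.dump(o,open("o4.pkl","wb"))
p=np.load("carr.npy");p[2]=np.radians(55.2)
for n,z in dict(bay_mouth=.012,bay_home=.012,button_pivot=.024,button_knob=.05).items():
    for r in env.tip_of("wrist",n)[:2]: print(n,round(r["conf"],2),np.round(r["pixel"],1),np.round(ray("wrist",r["pixel"],z,o),4))
S=1.4;big=cv2.resize(im,None,fx=S,fy=S,interpolation=cv2.INTER_CUBIC)
def line(A,col):
    q=np.array([(proj("wrist",X,o)+.5)*S for X in c2w(p,A)],np.int32);cv2.polylines(big,[q],True,col,1)
line([[-.111,.102,.012],[-.111,-.102,.012],[.111,-.102,.012],[.111,.102,.012]],(0,255,0))
line([[-.051,-.068,.032],[.099,-.068,.029],[.099,-.016,.029],[-.051,-.016,.032]],(255,0,255))
cv2.imwrite("pics/w4o.png",big)
```

```text
12.8 [0.58767414 0.03896417 0.06838948] 55.15398405271054 29.989503622055054 0.05968775775843214 [-1.23400113e-01  6.91027727e-01  1.64417849e+00  1.37454530e-05
  8.06700538e-01  4.84768085e-01]
button_pivot 0.79 [358.6  16.4] [0.6982 0.1195 0.024 ]
button_knob 0.57 [443.6  46.1] [0.7182 0.0824 0.05  ]
```

View pics/w4o.png

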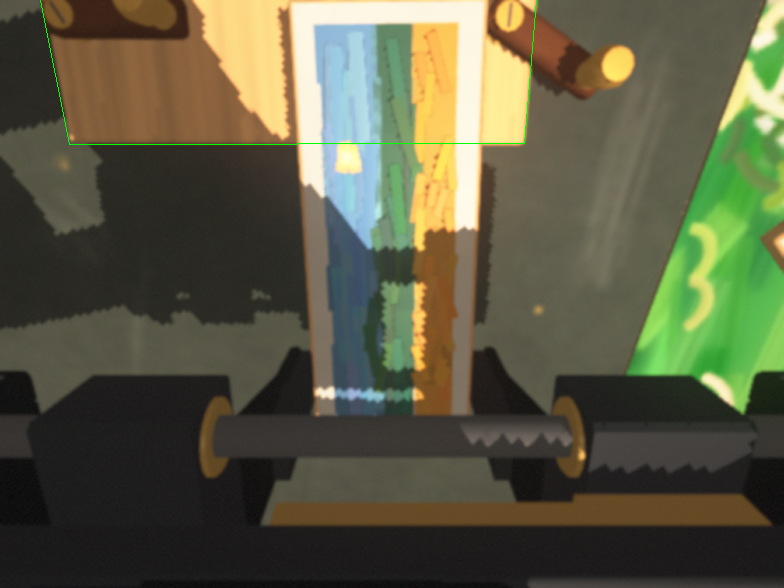

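The overlay fits the carrier's front edge at zoomed row 144. The panel is held centred and about 0.5° turned to the left, so I'll correct that, lower to the apron and slide in.

>>> drive_tool([
  [0, 0, 0.7, 0, 0, 0.07, 0.5],
  [0, 0, 0.7, 0, 0, 0, 0.5],
  [0, 0, 0.4, 0, 0, 0, 0.5],
  [0, 0, 0.22, 0, 0, 0, 0.5],
  [0, 0, 0, 0, 0, 0, 0.5],
  [0, 0, 0, 0, 0, 0, 0.5],
])

```text
time: 13.55
ee_pos: [0.588, 0.0389, 0.0175]
eef_rot: [-2.789, -1.445, 0.0]
contact_force: [0.2, 0.5, -1.1]
width: 0.0593
grip_force: 30.0
```

>>> drive_tool([
  [0.2, 0, 0, 0, 0, 0, 0.5],
  [0.3, 0, 0, 0, 0, 0, 0.5],
  [0.3, 0, 0, 0, 0, 0, 0.5],
  [0.3, 0, 0, 0, 0, 0, 0.5],
  [0.3, 0, 0, 0, 0, 0, 0.5],
  [0, 0, 0, 0, 0, 0, 0.5],
])

```text
time: 14.05
ee_pos: [0.6097, 0.0691, 0.0179]
eef_rot: [2.788, 1.446, 0.004]
contact_force: [0.3, -0.8, -1.1]
width: 0.059
grip_force: 30.0
```

>>> drive_tool([
  [0.3, -0.002, 0, 0, 0, 0, 0.5],
  [0.3, -0.002, 0, 0, 0, 0, 0.5],
  [0.3, -0.002, 0, 0, 0, 0, 0.5],
  [0.3, -0.002, 0, 0, 0, 0, 0.5],
  [0, 0, 0, 0, 0, 0, 0.5],
])

```text
time: 14.47
ee_pos: [0.6266, 0.0935, 0.0177]
eef_rot: [2.788, 1.446, 0.003]
contact_force: [0.9, 0.3, -1.5]
width: 0.0595
grip_force: 30.0
```

>>> drive_tool([
  [0.3, -0.002, 0, 0, 0, 0, 0.5],
  [0.3, -0.002, 0, 0, 0, 0, 0.5],
  [0.3, -0.002, 0, 0, 0, 0, 0.5],
  [0.3, -0.002, 0, 0, 0, 0, 0.5],
  [0.3, -0.002, 0, 0, 0, 0, 0.5],
  [0, 0, 0, 0, 0, 0, 0.5],
])

```text
time: 14.97
ee_pos: [0.6481, 0.1243, 0.0177]
eef_rot: [2.788, 1.446, 0.003]
contact_force: [0.8, 0.3, -1.2]
width: 0.0591
grip_force: 30.0
```

Run:
```python
from fit import *
o=env.get_obs();p=np.load("carr.npy");a=np.radians(55.2);d=o["ee_pos"][:2]-p[:2]
print(o["time"],o["contact_force"],o["moment"],"carrier xy",np.cos(a)*d[0]+np.sin(a)*d[1],-np.sin(a)*d[0]+np.cos(a)*d[1])
im=env.snapshot("wrist");cv2.imwrite("pics/w5.png",im)
```

```text
14.9667 [ 0.79984828  0.28461948 -1.16013305] [-0.07741953 -0.00828601  0.07566157] carrier xy -0.09063685883993229 -0.0424602990103744
```

View pics/w5.png

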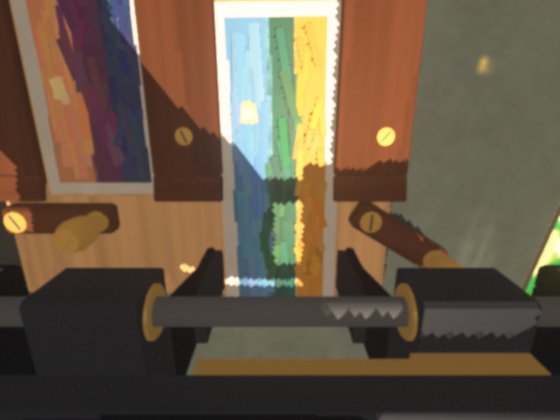

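The panel's front half is under both lips: the paint spans columns 226–330 with only about half the border visible, so the opening shows about 51 mm. I'll lower by 2 mm, release, back up and rise.

>>> drive_tool([
  [0, 0, 0.08, 0, 0, 0, 0.5],
  [0, 0, 0, 0, 0, 0, 0.5],
  [0, 0, 0, 0, 0, 0, 0.72],
  [0, 0, 0, 0, 0, 0, 0.77],
  [0, 0, 0, 0, 0, 0, 0.77],
  [0, 0, 0, 0, 0, 0, 0.77],
  [0, 0, 0, 0, 0, 0, 0.77],
])

```text
time: 15.6
ee_pos: [0.6467, 0.1227, 0.0156]
eef_rot: [2.79, 1.444, -0.0]
contact_force: [-0.2, -0.1, -0.1]
width: 0.067
grip_force: 0.0
```

>>> drive_tool([
  [0, 0, -0.6, 0, 0, 0, 0.77],
  [0, 0, -1, 0, 0, 0, 0.77],
  [0, 0, -1, 0, 0, 0, 0.77],
  [-0.8, 0, 0, 0, 0, 0.0, 0.77],
  [-1, 0, 0, 0, 0, 0, 0.4],
  [-0.7, 0, 0, 0, 0, 0, 0],
  [0, 0, 0, 0, 0, 0, 0],
  [0, 0, 0, 0, 0, 0, 0],
  [0, 0, 0, 0, 0, 0, 0],
  [0, 0, 0, 0, 0, 0, 0],
  [0, 0, 0, 0, 0, 0, 0],
], squeeze=20)

```text
time: 16.52
ee_pos: [0.6113, 0.0725, 0.0805]
eef_rot: [2.789, 1.446, 0.001]
contact_force: [-0.1, 0.6, 0.4]
width: 0.0283
grip_force: 0.0
```

```bash
cat > c.py <<'E'
from fit import *
o=env.get_obs();p=np.load("carr.npy");a=np.radians(55.2);d=o["ee_pos"][:2]-p[:2]
print(o["time"],o["ee_pos"],o["width"],"yaw",np.degrees(2*np.arctan2(o["eef_rot"][1],o["eef_rot"][0]))%360,"carrier xy",np.cos(a)*d[0]+np.sin(a)*d[1],-np.sin(a)*d[0]+np.cos(a)*d[1])
E
python3 - <<'E'
from c import *
im=env.snapshot("wrist");cv2.imwrite("pics/w6.png",im)
for r in env.trace("wrist","panel")[:3]: print(r["conf"],r["bbox"],[np.round(c2w([0,0,-a],ray("wrist",q,.02,o)-[p[0],p[1],0])[0],4) for q in [((r["bbox"][0]+r["bbox"][2])/2,r["bbox"][3])]])
E
```

```text
16.5167 [0.61128474 0.07254757 0.08049597] 0.028283663531621206 yaw 54.8047758561645 carrier xy -0.15416485030177077 -0.04180634617896961
0.96 [516.7, 188.6, 560.0, 263.5] [array([-0.1852, -0.2347,  0.02  ])]
0.89 [229.2, 0.0, 331.2, 178.5] [array([-0.1195, -0.0435,  0.02  ])]
```

View pics/w6.png

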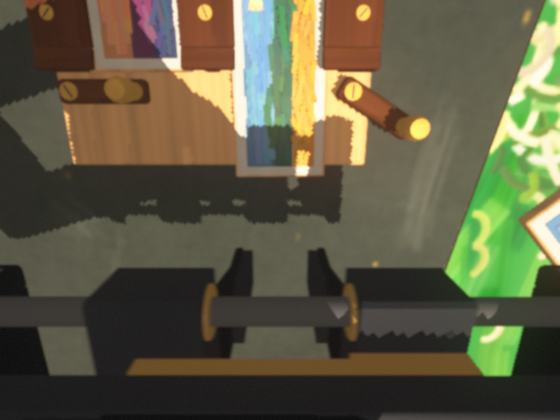

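The rear edge is at row 176, carrier x ≈ -0.1195 as expected, and the fingers are behind it. I'll descend and push.

>>> drive_tool([
  [0, 0, 0, 0, 0, 0, 0],
  [0, 0, 0, 0, 0, 0, 0],
  [0, 0, 0.5, 0, 0, 0, 0],
  [0, 0, 1, 0, 0, 0, 0],
  [0, 0, 0.8, 0, 0, 0, 0],
  [0, 0, 0.32, 0, 0, 0.0, 0],
  [0, 0, 0, 0, 0, 0, 0],
  [0, 0, 0, 0, 0, 0, 0],
])

```text
time: 17.28
ee_pos: [0.6104, 0.0719, 0.0144]
eef_rot: [-2.789, -1.444, 0.001]
contact_force: [0.1, -0.0, 0.2]
width: 0.0002
grip_force: 0.0
```

>>> drive_tool([
  [0.3, 0, 0, 0, 0, 0, 0],
  [0.3, 0, 0, 0, 0, 0, 0],
  [0.3, 0, 0, 0, 0, 0, 0],
  [0.3, 0, 0, 0, 0, 0, 0],
  [0.3, 0, 0, 0, 0, 0, 0],
  [0.3, 0, 0, 0, 0, 0, 0],
  [0, 0, 0, 0, 0, 0, 0],
])

```text
time: 17.87
ee_pos: [0.6381, 0.1102, 0.0154]
eef_rot: [2.788, 1.446, 0.004]
contact_force: [0.1, -0.5, 0.4]
width: 0.0007
grip_force: 0.0
```

```bash
python3 c.py
```

```text
17.8667 [0.63808118 0.11021615 0.01543032] 0.0006977281487418384 yaw 54.82543805436871 carrier xy -0.10794023651865294 -0.04231225723171917
```

>>> drive_tool([
  [0.3, 0, 0, 0, 0, 0, 0],
  [0.3, 0, 0, 0, 0, 0, 0],
  [0.3, 0, 0, 0, 0, 0, 0],
  [0.3, 0, 0, 0, 0, 0, 0],
  [0.2, 0, 0, 0, 0, 0, 0],
  [0.15, 0, 0, 0, 0, 0, 0],
  [0, 0, 0, 0, 0, 0, 0],
])

```text
time: 18.45
ee_pos: [0.6596, 0.1411, 0.0151]
eef_rot: [2.789, 1.445, 0.001]
contact_force: [-0.1, -0.3, -0.7]
width: 0.0004
grip_force: 0.0
```

>>> drive_tool([
  [0.1, 0, 0, 0, 0, 0, 0],
  [0.08, 0, 0, 0, 0, 0, 0],
  [0, 0, 0, 0, 0, 0, 0],
])

```text
time: 18.7
ee_pos: [0.6617, 0.144, 0.015]
eef_rot: [-2.79, -1.444, -0.0]
contact_force: [-0.2, 0.4, 0.6]
width: 0.0002
grip_force: 0.0
```

>>> drive_tool([
  [0.08, 0, 0, 0, 0, 0, 0],
  [0, 0, 0, 0, 0, 0, 0],
])

```text
time: 18.87
ee_pos: [0.6629, 0.1456, 0.0151]
eef_rot: [-2.79, -1.444, -0.0]
contact_force: [-0.5, -0.6, 0.1]
width: 0.0004
grip_force: 0.0
```

```bash
python3 c.py
```

```text
18.8667 [0.66286756 0.1455906  0.015094  ] 0.00040780651853890493 yaw 54.73951654721657 carrier xy -0.06474661469360939 -0.042476896012475056
```

Not yet in contact with the stop; I'll continue in small steps until the force rises.

>>> drive_tool([
  [0.08, 0, 0, 0, 0, 0, 0],
  [0.06, 0, 0, 0, 0, 0, 0],
  [0, 0, 0, 0, 0, 0, 0],
])

```text
time: 19.12
ee_pos: [0.6646, 0.1482, 0.015]
eef_rot: [2.789, 1.445, -0.001]
contact_force: [-0.6, -1.7, 1.0]
width: 0.0005
grip_force: 0.9
```

>>> drive_tool([
  [0.06, 0, 0, 0, 0, 0, 0],
  [0, 0, 0, 0, 0, 0, 0],
])

```text
time: 19.28
ee_pos: [0.6646, 0.1483, 0.015]
eef_rot: [2.788, 1.445, -0.006]
contact_force: [-2.5, -4.6, 2.4]
width: 0.0002
grip_force: 2.7
```

>>> drive_tool([
  [0.06, 0, 0, 0, 0, 0, 0],
  [0, 0, 0, 0, 0, 0, 0],
])

```text
time: 19.45
ee_pos: [0.6646, 0.1484, 0.015]
eef_rot: [2.788, 1.446, -0.01]
contact_force: [-3.8, -7.5, 3.7]
width: 0.0008
grip_force: 4.2
```

It's against the stop: about 8 N with no further motion, and the rear edge is at about -0.052. I'll back off, rise and look.

>>> drive_tool([
  [-0.3, 0, 0, 0, 0, 0, 0],
  [-0.5, 0, 0, 0, 0, 0, 0],
  [-0.5, 0, -1, 0, 0, 0, 0],
  [-0.5, 0, -1, 0, 0, 0, 0.3],
  [-0.5, 0.5, -1, 0, 0, 0, 0.45],
  [0, 0.5, 0, 0, 0, 0, 0.45],
  [0, 0, 0, 0, 0, 0, 0.45],
  [0, 0, 0, 0, 0, 0, 0.45],
  [0, 0, 0, 0, 0, 0, 0.45],
])

```text
time: 20.2
ee_pos: [0.6524, 0.0902, 0.089]
eef_rot: [-2.788, -1.444, 0.003]
contact_force: [-0.4, -0.5, -0.4]
width: 0.0323
grip_force: 0.0
```

Run:
```python
from c import *
im=env.snapshot("wrist");cv2.imwrite("pics/w7.png",im)
f=lambda q,z:np.round(c2w([0,0,-a],ray("wrist",q,z,o)-[p[0],p[1],0])[0],4)
for n,z in dict(button_pivot=.024,button_knob=.05).items():
    for r in env.tip_of("wrist",n)[:3]: print(n,round(r["conf"],2),np.round(r["pixel"],1),f(r["pixel"],z))
for r in env.trace("wrist","panel")[:3]: b=r["bbox"];print(r["conf"],b,f(((b[0]+b[2])/2,b[3]),.02))
```

```text
20.2 [0.65240584 0.09015327 0.0889833 ] 0.03229243100731152 yaw 54.75261202834878 carrier xy -0.11623957480915281 -0.06552509301655401
button_pivot 0.61 [311.2 150.6] [-0.0634 -0.0883  0.024 ]
button_knob 0.83 [370.  191.7] [-0.0859 -0.1232  0.05  ]
0.85 [471.8, 196.8, 557.3, 296.1] [-0.1801 -0.2525  0.02  ]
0.57 [195.3, 0.2, 286.1, 134.4] [-0.0526 -0.0403  0.02  ]
```

View pics/w7.png

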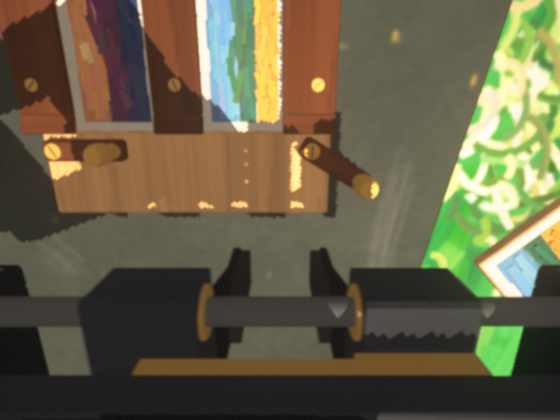

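The panel's rear edge (row ~131) is level with the finished picture's, so it is home. The knob is at (370,190), carrier (-86,-123) mm, which means an angle of about 2.57. I'll pinch the knob.

>>> drive_tool([
  [0.4, 0.76, 0, 0, 0, 0, 0.45],
  [0.4, 0.76, 0, 0, 0, 0, 0.45],
  [0.42, 0.77, 0, 0, 0, 0, 0.45],
  [0, 0, 0, 0, 0, 0, 0.45],
  [0, 0, 0.8, 0, 0, 0, 0.45],
  [0, 0, 0.8, 0, 0, 0, 0.45],
  [0, 0, 0.6, 0, 0, 0, 0.45],
  [0, 0, 0, 0, 0, 0, 0.45],
])

```text
time: 21.07
ee_pos: [0.714, 0.0819, 0.0304]
eef_rot: [-2.785, -1.443, 0.013]
contact_force: [-0.4, -0.7, -0.7]
width: 0.0392
grip_force: 0.0
```

>>> drive_tool([
  [0, 0, 0, 0, 0, 0, 0.1],
  [0, 0, 0, 0, 0, 0, 0.1],
  [0, 0, 0, 0, 0, 0, 0.1],
  [0, 0, 0, 0, 0, 0, 0.1],
  [0, 0, 0, 0, 0, 0, 0.1],
  [0, 0, 0, 0, 0, 0, 0.1],
], squeeze=8)

```text
time: 21.57
ee_pos: [0.7177, 0.082, 0.0362]
eef_rot: [-2.789, -1.444, -0.0]
contact_force: [-2.8, 2.3, 3.5]
width: 0.0138
grip_force: 8.0
```

Run:
```python
from c import *
print(o["grip_force"])
e=np.array([np.cos(a)*d[0]+np.sin(a)*d[1],-np.sin(a)*d[0]+np.cos(a)*d[1]])
v=e-[-.063,-.088];th=np.arctan2(-v[0],v[1]);print("angle",th,np.hypot(*v))
yo=np.radians(54.75-55.2)
A=np.linspace(th,0,19);P=np.array([-.063,-.088])+.04*np.c_[-np.sin(A),np.cos(A)]
D=np.diff(np.vstack([P]),axis=0);c,s=np.cos(yo),np.sin(yo)
T=np.c_[c*D[:,0]+s*D[:,1],-(-s*D[:,0]+c*D[:,1])]/.025
print(T.round(2).tolist())
```

```text
21.5667 [0.71772957 0.08204561 0.03615114] 0.01378324039157007 yaw 54.74982838370403 carrier xy -0.08561603598600734 -0.1237927727239609
8.006205707788467
angle 2.578075214931091 0.042339197713106215
[[-0.19, -0.13], [-0.16, -0.16], [-0.14, -0.18], [-0.11, -0.2], [-0.08, -0.21], [-0.05, -0.22], [-0.02, -0.23], [0.01, -0.23], [0.05, -0.22], [0.08, -0.22], [0.11, -0.2], [0.14, -0.18], [0.16, -0.16], [0.18, -0.14], [0.2, -0.11], [0.21, -0.08], [0.22, -0.05], [0.23, -0.02]]
```

>>> drive_tool([
  [-0.19, -0.13, 0, 0, 0, 0, 0.1],
  [-0.16, -0.16, 0, 0, 0, 0, 0.1],
  [-0.14, -0.18, 0, 0, 0, 0, 0.1],
  [-0.11, -0.2, 0, 0, 0, 0, 0.1],
  [-0.08, -0.21, 0, 0, 0, 0, 0.1],
  [-0.05, -0.22, 0, 0, 0, 0, 0.1],
  [-0.02, -0.23, 0, 0, 0, 0, 0.1],
  [0.01, -0.23, 0, 0, 0, 0, 0.1],
  [0.05, -0.22, 0, 0, 0, 0, 0.1],
])

```text
time: 22.32
ee_pos: [0.6695, 0.0898, 0.0359]
eef_rot: [2.788, 1.445, -0.009]
contact_force: [-5.2, -6.3, 10.1]
width: 0.0139
grip_force: 8.0
```

Run:
```python
from c import *
print(o["grip_force"],o["contact_force"])
```

```text
22.3167 [0.66946618 0.08981932 0.03589738] 0.013915249675219444 yaw 54.788789149976836 carrier xy -0.10677723198949506 -0.07972477496813508
8.00499826669693 [-5.15029148 -6.31803653 10.14842668]
```

>>> drive_tool([
  [0, 0, 0, 0, 0, 0, 0.1],
  [0, 0, 0, 0, 0, 0, 0.1],
])

```text
time: 22.48
ee_pos: [0.6682, 0.0912, 0.0357]
eef_rot: [-2.788, -1.446, 0.012]
contact_force: [-5.0, -4.2, 10.5]
width: 0.0137
grip_force: 8.0
```

Run:
```python
from c import *
print(o["grip_force"],o["contact_force"],o["moment"])
im=env.snapshot("wrist");cv2.imwrite("pics/w8.png",im)
f=lambda q,z:np.round(c2w([0,0,-a],ray("wrist",q,z,o)-[p[0],p[1],0])[0],4)
for r in env.tip_of("wrist","button_knob")[:3]: print(r["conf"],r["pixel"],f(r["pixel"],.05))
```

```text
22.4833 [0.66824518 0.09119268 0.03573477] 0.01367415223644642 yaw 54.80909504513983 carrier xy -0.10634634035403266 -0.07793835766726365
8.008680269122124 [-4.99404276 -4.16750323 10.54591293] [-0.64072858  0.90020971  0.01436553]
0.77 [280.4, 273.2] [-0.1038 -0.0794  0.05  ]
```

View pics/w8.png

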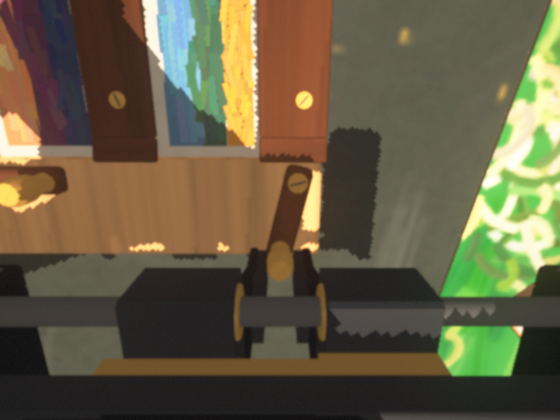

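The pinch holds: the knob at (280,262) is between the pads, and the button is swung about to the front. I'll ease the vertical load and continue the arc.

>>> drive_tool([
  [0.05, -0.22, -0.1, 0, 0, 0, 0.1],
  [0.1, -0.2, 0, 0, 0, 0, 0.1],
  [0.14, -0.18, 0, 0, 0, 0, 0.1],
  [0.16, -0.16, 0, 0, 0, 0, 0.1],
  [0.18, -0.14, 0, 0, 0, 0, 0.1],
])

```text
time: 23.0
ee_pos: [0.6585, 0.1193, 0.0363]
eef_rot: [-2.786, -1.443, 0.011]
contact_force: [-4.7, -1.4, 0.9]
width: 0.0138
grip_force: 8.0
```

Run:
```python
from c import *
print(o["grip_force"],o["contact_force"])
```

```text
23.0 [0.65854298 0.11933698 0.03627402] 0.0138205428885583 yaw 54.77297929470319 carrier xy -0.08877285143386064 -0.05390906267771433
8.001574650406837 [-4.66733296 -1.42762524  0.90187613]
```

>>> drive_tool([
  [0.2, -0.1, 0, 0, 0, 0, 0.1],
  [0.21, -0.07, 0, 0, 0, 0, 0.1],
  [0.22, -0.04, 0, 0, 0, 0, 0.1],
  [0.22, -0.01, 0, 0, 0, 0, 0.1],
  [0, 0, 0, 0, 0, 0, 0.1],
])

```text
time: 23.42
ee_pos: [0.6663, 0.1411, 0.0362]
eef_rot: [-2.785, -1.445, 0.012]
contact_force: [-5.8, 0.1, 1.6]
width: 0.0138
grip_force: 8.0
```

>>> drive_tool([
  [0.1, 0, 0, 0, 0, 0, 0.1],
  [0.05, 0, 0, 0, 0, 0, 0.1],
  [0, 0, 0, 0, 0, 0, 0.1],
])

```text
time: 23.67
ee_pos: [0.6666, 0.1419, 0.036]
eef_rot: [-2.785, -1.446, 0.02]
contact_force: [-8.3, -4.3, 3.7]
width: 0.014
grip_force: 8.0
```

Run:
```python
from c import *
print(o["grip_force"],o["contact_force"])
f=lambda q,z:np.round(c2w([0,0,-a],ray("wrist",q,z,o)-[p[0],p[1],0])[0],4)
im=env.snapshot("wrist")
for n,z in dict(button_pivot=.024,button_knob=.05).items():
    for r in env.tip_of("wrist",n)[:3]: print(n,r["conf"],r["pixel"],f(r["pixel"],z))
```

```text
23.6667 [0.6666308  0.1419111  0.03600444] 0.01396123810679455 yaw 54.86129229344789 carrier xy -0.06562029488758946 -0.04766701059323214
8.000625371932983 [-8.31666073 -4.34922851  3.71444441]
button_pivot 0.87 [345.9, 245.5] [-0.0598 -0.0863  0.024 ]
button_knob 0.72 [281.8, 275.1] [-0.0642 -0.0498  0.05  ]
```

>>> drive_tool([
  [0.1, 0, 0, 0, 0, 0, 0.1],
  [0, 0, 0, 0, 0, 0, 0.1],
])

```text
time: 23.98
ee_pos: [0.668, 0.1438, 0.036]
eef_rot: [-2.785, -1.445, 0.02]
contact_force: [-9.2, -4.6, 3.3]
width: 0.0139
grip_force: 8.0
```

>>> drive_tool([
  [-0.1, 0, 0, 0, 0, 0, 0.1],
  [0, 0, 0, 0, 0, 0, 0.4],
  [0, 0, 0, 0, 0, 0, 0.4],
  [0, 0, 0, 0, 0, 0, 0.4],
  [0, 0, 0, 0, 0, 0, 0.4],
  [0, 0, -0.5, 0, 0, 0, 0.4],
  [0, 0, -1, 0, 0, 0, 0.4],
  [0, 0, -1, 0, 0, 0, 0.4],
  [-1, 0, -1, 0, 0, 0, 0.4],
  [-1, 0, 0, 0, 0, 0, 0.4],
  [0, 0, 0, 0, 0, 0, 0.4],
  [0, 0, 0, 0, 0, 0, 0.4],
])

```text
time: 24.98
ee_pos: [0.644, 0.1007, 0.1268]
eef_rot: [2.79, 1.442, 0.004]
contact_force: [1.1, 0.1, 1.0]
width: 0.0348
grip_force: 0.0
```

Run:
```python
from c import *
f=lambda q,z:np.round(c2w([0,0,-a],ray("wrist",q,z,o)-[p[0],p[1],0])[0],4)
im=env.snapshot("wrist")
for n,z in dict(button_pivot=.024,button_knob=.05).items():
    for r in env.tip_of("wrist",n)[:3]: print(n,r["conf"],r["pixel"],f(r["pixel"],z))
for r in env.trace("wrist","panel")[:3]: b=r["bbox"];print(r["conf"],b,f(((b[0]+b[2])/2,b[3]),.02))
cv2.imwrite("pics/w9.png",cv2.resize(im[:260,100:420],None,fx=2.3,fy=2.3,interpolation=cv2.INTER_CUBIC))
```

```text
24.9833 [0.64402345 0.10072804 0.12677884] 0.03475829236564515 yaw 54.64596163960996 carrier xy -0.11234005353808141 -0.05260674269987884
button_pivot 0.87 [321.8, 148.1] [-0.0623 -0.0877  0.024 ]
button_knob 0.71 [273.1, 157.5] [-0.0656 -0.0495  0.05  ]
0.92 [225.4, 0.8, 301.8, 136.3] [-0.053  -0.0417  0.02  ]
0.88 [464.7, 193.2, 560.0, 295.9] [-0.2004 -0.2686  0.02  ]
0.36 [259.9, 138.1, 334.4, 162.9] [-0.0745 -0.0685  0.02  ]
```

View pics/w9.png

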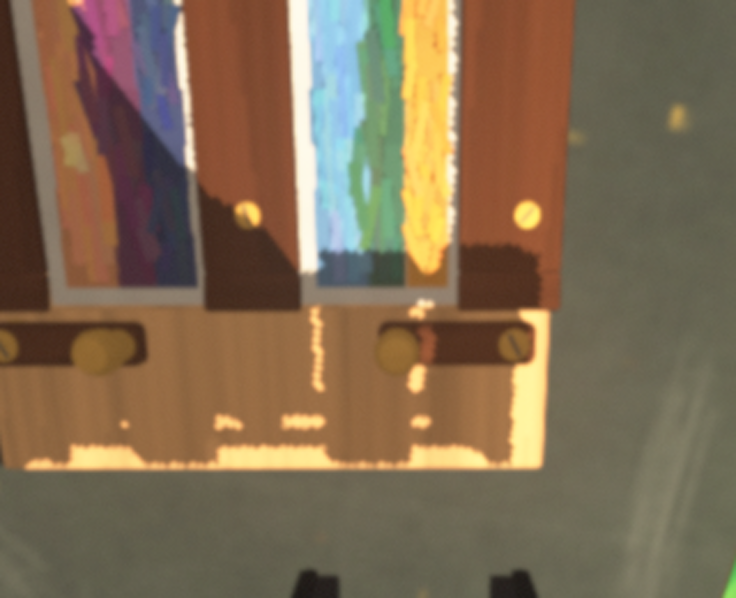

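The panel is home and the button lies across it, parallel to the fixed one (both arms' edges at rows 322–365). I'll confirm with a push on the knob using shut fingers to make sure it's at its stop.

>>> drive_tool([
  [0, -0.18, 0, 0, 0, 0, 0],
  [0, 0, 0, 0, 0, 0, 0],
  [0, 0, 0, 0, 0, 0, 0],
  [0, 0, 0, 0, 0, 0, 0],
  [0, 0, 0.9, 0, 0, 0, 0],
  [0, 0, 0.9, 0, 0, 0, 0],
  [0, 0, 0.9, 0, 0, 0, 0],
  [0, 0, 0.9, 0, 0, 0, 0],
  [0, 0, 0, 0, 0, 0, 0],
  [0.4, 0, 0, 0, 0, 0, 0],
  [0.4, 0, 0, 0, 0, 0, 0],
  [0, 0, 0, 0, 0, 0, 0],
])

```text
time: 26.18
ee_pos: [0.6549, 0.1225, 0.0372]
eef_rot: [2.787, 1.445, 0.01]
contact_force: [0.3, -0.4, 0.5]
width: 0.0007
grip_force: 0.0
```

>>> drive_tool([
  [0.15, 0, 0, 0, 0, 0, 0],
  [0.15, 0, 0, 0, 0, 0, 0],
  [0, 0, 0, 0, 0, 0, 0],
])

```text
time: 26.43
ee_pos: [0.6568, 0.1274, 0.0361]
eef_rot: [2.788, 1.445, 0.004]
contact_force: [0.5, -0.0, -0.2]
width: 0.0008
grip_force: 0.0
```

>>> drive_tool([
  [0.1, 0, 0, 0, 0, 0, 0],
  [0, 0, 0, 0, 0, 0, 0],
])

```text
time: 26.6
ee_pos: [0.6575, 0.1289, 0.0354]
eef_rot: [2.79, 1.445, 0.001]
contact_force: [0.3, -0.6, 0.8]
width: 0.0004
grip_force: 0.0
```

>>> drive_tool([
  [0.1, 0, 0, 0, 0, 0, 0],
  [0, 0, 0, 0, 0, 0, 0],
])

```text
time: 26.77
ee_pos: [0.6587, 0.1308, 0.0351]
eef_rot: [-2.79, -1.445, 0.0]
contact_force: [-0.1, -0.2, -0.4]
width: 0.0006
grip_force: 0.0
```

```bash
python3 c.py
```

```text
26.7667 [0.65872839 0.13079189 0.03506633] 0.0006090235498599412 yaw 54.7506401625771 carrier xy -0.07926084223452973 -0.04752383693590343
```

>>> drive_tool([
  [0.08, 0, 0, 0, 0, 0, 0],
  [0, 0, 0, 0, 0, 0, 0],
])

```text
time: 26.93
ee_pos: [0.6588, 0.1314, 0.0349]
eef_rot: [2.789, 1.445, -0.005]
contact_force: [-2.3, -3.0, 1.5]
width: 0.0006
grip_force: 2.2
```

>>> drive_tool([
  [0.08, 0, 0, 0, 0, 0, 0],
  [0, 0, 0, 0, 0, 0, 0],
])

```text
time: 27.1
ee_pos: [0.6588, 0.1318, 0.0349]
eef_rot: [2.788, 1.446, -0.01]
contact_force: [-3.8, -6.8, 3.7]
width: 0.0006
grip_force: 4.2
```

>>> drive_tool([
  [0.08, 0, 0, 0, 0, 0, 0],
  [0, 0, 0, 0, 0, 0, 0],
])

```text
time: 27.27
ee_pos: [0.6588, 0.1322, 0.0348]
eef_rot: [2.787, 1.446, -0.016]
contact_force: [-7.3, -9.4, 5.3]
width: 0.0004
grip_force: 6.1
```

```bash
python3 c.py
```

```text
27.2667 [0.65879073 0.13217328 0.03482291] 0.00037705473202421505 yaw 54.84673168457903 carrier xy -0.0780909363064264 -0.04678665000338319
```

The button is hard against its stop: 12 N with no motion, against about 1 N of friction. I'll retreat and hand in.

>>> drive_tool([
  [-0.4, 0, 0, 0, 0, 0, 0],
  [-0.8, 0, 0, 0, 0, 0, 0],
  [-0.5, 0, -1, 0, 0, 0, 0],
  [0, 0, -1, 0, 0, 0, 0],
  [0, 0, -1, 0, 0, 0, 0],
  [0, 0, -1, 0, 0, 0, 0],
  [0, 0, -1, 0, 0, 0, 0],
  [0, 0, 0, 0, 0, 0, 0],
  [0, 0, 0, 0, 0, 0, 0],
  [0, 0, 0, 0, 0, 0, 0],
])

```text
time: 28.1
ee_pos: [0.6371, 0.1011, 0.1595]
eef_rot: [-2.789, -1.444, 0.0]
contact_force: [0.5, 0.1, -0.6]
width: 0.0001
grip_force: 0.0
```

Run:
```python
from c import *
f=lambda q,z:np.round(c2w([0,0,-a],ray("wrist",q,z,o)-[p[0],p[1],0])[0],4)
env.snapshot("wrist")
for n,z in dict(button_pivot=.024,button_knob=.05).items():
    for r in env.tip_of("wrist",n)[:2]: print(n,r["conf"],f(r["pixel"],z))
for r in env.trace("wrist","panel")[:2]: b=r["bbox"];print(r["conf"],b,f(((b[0]+b[2])/2,b[3]),.02))
print(env.close_job())
```

```text
28.1 [0.63709973 0.10107949 0.15947308] 0.00010991917210106603 yaw 54.74412922599265 carrier xy -0.1160029184916942 -0.04672075429795071
button_pivot 0.86 [-0.0621 -0.0884  0.024 ]
button_knob 0.82 [-0.0645 -0.0497  0.05  ]
0.8 [453.2, 181.0, 560.0, 295.4] [-0.2234 -0.282   0.02  ]
0.72 [241.1, 0.0, 308.9, 128.5] [-0.0529 -0.044   0.02  ]
the job is handed in; nothing more can be done
None
```

I slid the wet panel, paint side up, home against the back stop of the empty bay, swung the turn button against its closed stop, and handed the job in at about 28 s; `close_job` returned no verdict.

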